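# Clip the gouge into the honing cradle

## Robot

A 6-joint arm with a two-finger parallel gripper is mounted at the origin on the work surface. World frame = base frame: x ahead of the robot, y to its left, z up, the work surface at z = 0. Lengths are in m, angles in rad, forces in N, time in s.
With the tool pointing down it reaches from about 0.425 to 0.95 m from the base axis. Payload 3.5 kg.
Tool frame: the origin (TCP) lies midway between the tips of the shut fingers; the grasp point (between the pads) lies 19 mm behind it; z points along the fingers, y is the line along which they close (so a half turn about z gives the same grasp; the last joint's range is limited). The gripper opens to 85 mm and grips with 20 to 120 N. Pads are 22 mm wide; open, the fingers measure 114 mm over their backs; the gripper's body (76 mm by 85 mm) begins 54 mm behind the grasp point. The pads swing forward as they close: fully open they stand 13 mm farther back than shut.
Start: joints at [1.028, 0.286, 1.577, -0, 1.279, -0.15], TCP at [0.258, 0.624, 0.231] pointing down, gripper open.
Joint ranges: [-2.77, 2.77], [-0.9, 2.22], [0.21, 2.48], [-1.53, 4.67], [0.24, 2.81], [-2.84, 2.84]. Speed limits (rad/s): [2.79, 2.79, 3.14, 3.14, 3.14, 3.14].

## Interface

Orientations are given as a 3x3 rotation matrix whose columns are the frame's x, y, z axes.
In Python, from station import move_ptp, movel, goto_joints, open_gripper, grasp, pause, ik, camera, get_calibration, MotionError, close_job, read_clock, read_joint_positions, read_joint_vel, read_joint_torque, read_tcp_pos, read_tool_rot, read_ft_force, read_moment, read_gripper_width, read_gripper_force gives the robot as it stands. Calls block until the motion is done:
- move_ptp(position, orientation): joint-space move of the TCP to a pose.
- movel(position, feed=0.15, attitude=None, force_limit=None): straight line of the TCP; attitude=None keeps the orientation; feed is the mean speed in m/s. With force_limit (N) it stops when the force on the tool has changed by that much, and returns True; else False.
- goto_joints(angles): joint-space move.
- open_gripper() and grasp(): open the fingers fully, or close them until they stop; the grip force is fixed at half the most.
- pause(seconds).
- ik(position, orientation): joint angles nearest the present ones, or None.
- camera(name): name is "scene" or "top" or "wrist"; returns (picture, depth): 420x560x3 uint8, red, green, blue; 420x560 float32, m along the optical axis (not along the pixel's ray), 0 where there is no reading.
- get_calibration(name): a dict with "fx", "fy", "cx", "cy" (pixels), "xyz" and "orientation" of the camera in the world; the wrist camera has in their place "hand_eye" (4x4, takes a point from camera to tool coordinates, whose origin is the TCP and whose axes are the flange's). Camera axes: x right, y down, z forward; pixel columns grow to the right and rows downward; lengths in m; the calibration is good to about 2 mm. A picture is of the moment at which its call begins: read the wrist's pose just before it. get_calibration takes no time and is no camera call.
A pose or a line that the arm cannot do raises MotionError and nothing moves.
- close_job(): hands the job in; it is judged then, once.
Readings, each from a call of its own:
- read_clock(): time.
- read_joint_positions(): joint angles.
- read_joint_vel(): joint speeds.
- read_joint_torque(): joint torques, N m.
- read_tcp_pos(): TCP position.
- read_tool_rot(): TCP orientation.
- read_ft_force(): force on the tool from outside, world axes, zero at the start.
- read_moment(): the same for the moment, N m.
- read_gripper_width(): finger opening in m.
- read_gripper_force(): force on a finger pad.
Only numpy, scipy, OpenCV 4.12 (cv2) and the standard library are available. Lean on these libraries where they do the work, as an engineer would, in place of code of your own. Each camera call takes 0.05 s, during which the arm holds its last target. There are 200 camera calls.

## Task

Get the carving gouge ready for honing: lift it off its hook and lay it down flat on the bench, letting go of it. Then take it again and press it down into the honing cradle, shank in the open notch and handle down past the sprung jaw until it sits fully home and the jaw has closed over it. Do not drop it, and leave the wax tin, the rosette and the brush where they are.

Things in the scene. Friction and masses are not known exactly. Their poses are not given: they have to be found in the camera images.
- gouge: Loose carving gouge, 0.13 kg, 258 mm long. Origin on its axis, x along it to the blade. Round dark wood handle, diameter 24 mm, x -115 to +30; hexagonal steel bolster 24 across flats to +38 (stops rolling); round steel shank, diameter 10, to +117; flat blade 16 wide, 4 thick, to +143. Balances at x = -7. Lying on the bench its axis is 12 mm up.
- stand: Fixed tool stand; origin on the bench below the hung gouge's origin, x along it to the blade. Block 100 x 100 mm, 16 high, centred at y = +20. J-hook of 4 mm steel strap, x -37 to +23: back plate (inner face y = +14.5) up to z = 108, floor z = 73, front lip (y = -14.5) up to z = 93; open above. It hides the middle of the handle; the rear end sticks out at -x.
- hook_seat (a point): Where the origin of the hung gouge lies: 85 mm above the origin of the stand, same axes.
- cradle: Fixed honing cradle; origin on the bench below the seat, x to the blade end. Ply base 215 x 90 mm, 14 high. Fork clip for the handle, x -88 to -56: floor z = 33, rigid steel prong (inner face y = -13) up to z = 55 and flared to 70, sprung jaw at +y. Notch for the shank, x +66 to +78: floor z = 40, walls y = +-9 up to 50, flared to 58. Between them is finger room.
- seat (a point): Where the origin of the gouge must come: on the axis of clip and notch, 45 mm above the origin of the cradle, same axes.
- jaw (a joint): Hinge of the jaw, rad: 0 closed, grows as it swings outwards (to +y of the cradle), sprung towards 0. It must swing out about 0.13 to let the handle pass, which takes a push of some 8 to 16 N down on the gouge.
- jaw_nose (a point): Centre of the jaw's round nose (radius 4 mm, 30 long along x), at x = -72, y = +13, z = 55 mm of the cradle when closed: it overhangs the handle's edge by 3 mm. A lead-in plate slopes up and outwards from it.
- tin: Bystander: flat round metal wax tin, 76 mm across, 36 high; origin under its centre.
- rosette: Bystander: carved wooden rosette, 96 mm across, 21 high; origin under its centre.
- brush: Bystander: wooden bench brush lying flat; origin under its middle.
There are look-alikes about, which are no part of the job. Of the things shaped like the stand, the wooden one is meant.

How it is judged:
On the way, in this order (a step that is already met when the one before it is completed fails the run):
1. the gouge has been lifted up and off the hook (z of gouge in the frame of hook_seat above 0.025 m and contact force between gouge and stand below 0.05 N), for 0.1 s.
2. the gouge lies flat on the bench, let go (height (world z) of gouge below 0.016 m and angle between the x axis of gouge and the z axis of cradle, either way round above 1.48 rad and contact force between gouge and the fingers below 0.05 N and linear speed of gouge below 0.03 m/s), for 0.2 s.
At the end, for the whole second after the job is handed in: The gouge rests in the honing cradle, let go and still: its origin within 10 mm along, 4 mm across and 3.5 mm in height of the seat point, its axis within 0.06 rad of the cradle's, blade towards the notch end, and the jaw closed over the handle (below 0.04 rad) (x of gouge in the frame of seat between -0.01 and 0.01 m and y of gouge in the frame of seat between -0.004 and 0.004 m and z of gouge in the frame of seat between -0.0035 and 0.0035 m and angle between the x axis of gouge and the x axis of cradle, either way round below 0.06 rad and value of joint jaw below 0.04 rad and linear speed of gouge below 0.02 m/s and contact force between gouge and the fingers below 0.05 N); the robot touches nothing.
It fails at once if the gouge is dropped (falls more than about 4 cm) (linear speed of gouge above 0.9 m/s and contact force between gouge and the fingers below 0.05 N).
It fails at once if the wax tin, the rosette or the brush is shifted by more than 30 mm (distance of any of tin, rosette, brush from where it was at the start of the episode above 0.03 m).
It also fails if it takes over 54 s, if anything falls off the work surface, if the arm or the gripper's body presses on something with over 40 N, if the wrist force passes 120 N, or if a joint passes its speed limit or range.

## Working session

There is one attempt and no reset: what is moved stays moved. The work goes in short steps, each a Python script; the robot and the scene stay as the last script left them, time stands still between calls to the robot, and variables do not carry over. Pictures are saved under pics/ and viewed, at most 10 in all, crops included, and the job is handed in when it is done.

```bash
mkdir -p pics; cat > h.py <<'E'
import numpy as np, cv2
from station import *
def snap(n):
    im,d=camera(n); return im,d
E
python3 - <<'E'
from h import *
for n in("scene","top"):
    im,d=camera(n); cv2.imwrite(f"pics/{n}0.png",cv2.resize(im[:,:,::-1],(800,600))); np.savez(f"{n}0.npz",im=im,d=d)
    c=get_calibration(n); print(n,{k:np.round(v,3).tolist() for k,v in c.items()})
print(read_clock(), read_gripper_width())
E
```

```text
scene {'fx': 466.501, 'fy': 466.501, 'cx': 277.144, 'cy': 212.69, 'xyz': [1.005, 0.745, 0.894], 'orientation': [[-0.857, 0.354, -0.374], [0.515, 0.577, -0.634], [-0.009, -0.736, -0.677]]}
top {'fx': 514.814, 'fy': 514.814, 'cx': 278.657, 'cy': 211.041, 'xyz': [0.431, -0.016, 1.375], 'orientation': [[-0.002, -0.995, 0.102], [-1.0, 0.003, 0.015], [-0.015, -0.102, -0.995]]}
0.1 0.08511526750815271
```

View pics/scene0.png

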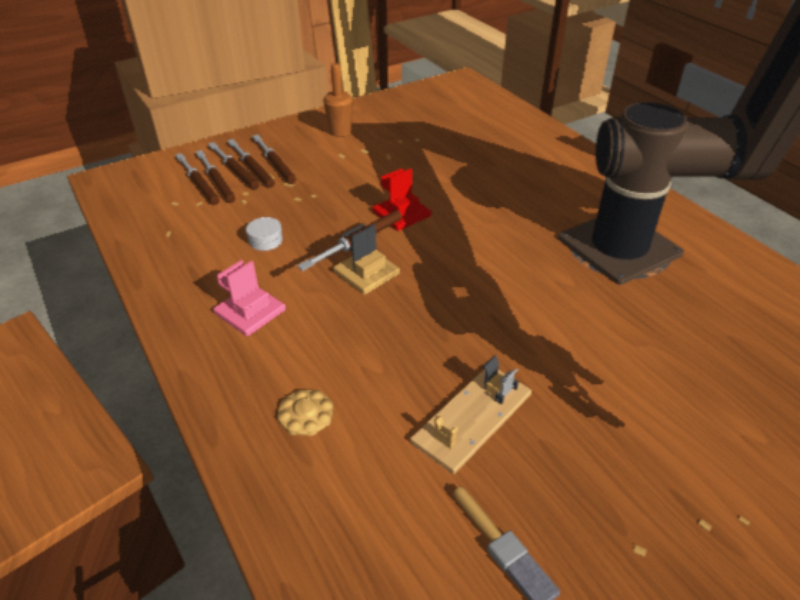

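View pics/top0.png

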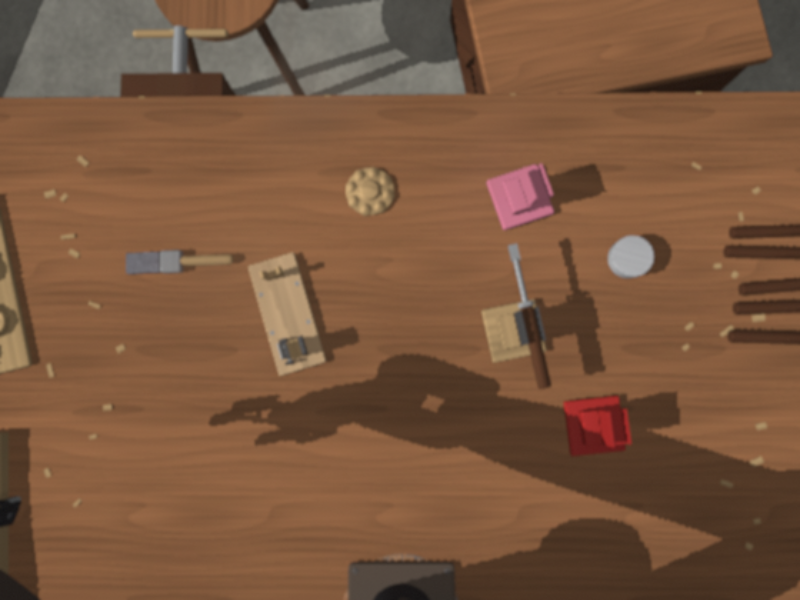

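The scene view shows the wooden stand with the gouge at (365,255), cradle (470,410), tin (265,235), rosette (305,412) and brush (505,540). In the top view, the gouge runs from the rear end (543,387) to the blade (514,245). The stand block is at (507,332). The cradle spans (250,265) to (325,370), with its notch near (278,272) and clip near (293,348). Free bench lies between them, around (400,300).

```bash
cat >> h.py <<'E'
def cloud(d,c):
    v,u=np.indices(d.shape); p=np.stack([(u-c["cx"])/c["fx"]*d,(v-c["cy"])/c["fy"]*d,d],-1)
    return p@np.array(c["orientation"]).T+np.array(c["xyz"])
def axis(p):
    m=p.mean(0); return m,np.linalg.svd(p-m,full_matrices=False)[2][0]
E
python3 - <<'E'
from h import *
f=np.load("top0.npz"); P=cloud(f["d"],get_calibration("top")); hsv=cv2.cvtColor(f["im"],cv2.COLOR_RGB2HSV)
v,u=np.indices(f["d"].shape); ok=f["d"]>0
def box(u0,v0,u1,v1): return ok&(u>=u0*.7)&(u<u1*.7)&(v>=v0*.7)&(v<v1*.7)
print("bench z",np.median(P[box(380,280,440,320)][:,2]))
# cradle base
m=box(235,240,340,385)&(P[...,2]>.008)&(P[...,2]<.021)
r=cv2.minAreaRect((P[m][:,:2]*1000).astype(np.float32)); print("base",m.sum(),r)
for n,b in(("notch",(255,255,300,290)),("clip",(270,330,315,370))):
    q=P[box(*b)&(P[...,2]>.03)]; print(n,len(q),q.mean(0),q[:,2].max())
m=box(475,295,550,365)&(P[...,2]>.010)&(P[...,2]<.024)
print("block",m.sum(),cv2.minAreaRect((P[m][:,:2]*1000).astype(np.float32)))
m=box(500,235,560,395)&(P[...,2]>.06)&(P[...,2]<.103)
q=P[m]; 
for a in np.arange(q[:,0].min(),q[:,0].max(),.02):
    s=q[(q[:,0]>=a)&(q[:,0]<a+.02)]; print(np.round(a,3),len(s),s.mean(0).round(4),np.ptp(s[:,1]).round(4))
print(q[:,0].min(),q[:,0].max())
for n,b in(("tin",(600,230,665,285)),("ros",(340,160,400,220)),("brush",(120,240,240,280))):
    q=P[box(*b)&(P[...,2]>.008)]; print(n,q.min(0).round(3),q.max(0).round(3))
E
```

```text
bench z -0.0010863675586008092
base 2245 ((553.1414794921875, 214.66818237304688), (253.23670959472656, 109.37586975097656), 11.14720630645752)
notch 86 [0.61852538 0.23619807 0.04723922] 0.06217600504709653
clip 229 [0.48037552 0.19643567 0.04987006] 0.07504205830407207
block 582 ((514.7857055664062, -207.95791625976562), (99.62078094482422, 100.3271484375), 11.889557838439941)
0.41 80 [ 0.4207 -0.2465  0.0926] 0.0249
0.43 79 [ 0.4407 -0.2425  0.0934] 0.0276
0.45 79 [ 0.4605 -0.2387  0.0926] 0.0264
0.47 82 [ 0.4805 -0.2336  0.0924] 0.0337
0.49 118 [ 0.5001 -0.231   0.0902] 0.0406
0.51 124 [ 0.5199 -0.2273  0.0898] 0.0407
0.53 115 [ 0.5396 -0.224   0.0902] 0.0402
0.55 61 [ 0.5577 -0.2195  0.0912] 0.0333
0.57 32 [ 0.5802 -0.2146  0.0882] 0.0127
0.59 34 [ 0.6004 -0.2104  0.0884] 0.0126
0.61 30 [ 0.6201 -0.2062  0.0876] 0.0109
0.63 49 [ 0.6401 -0.202   0.0865] 0.018
0.65 37 [ 0.6566 -0.1995  0.086 ] 0.018
0.40989081897140694 0.6642659362179713
tin [ 0.613 -0.49   0.008] [ 0.689 -0.388  0.042]
ros [0.736 0.014 0.008] [0.828 0.104 0.027]
brush [0.625 0.317 0.008] [0.668 0.519 0.028]
```

Gouge length (253 mm along x at yaw 0.2), block size and heights all match the given dimensions. Next: hover over the grasp point and check with the wrist camera.

```bash
cat >> h.py <<'E'
def Rz(yaw,flip=False):
    c,s=np.cos(yaw),np.sin(yaw); k=-1 if flip else 1
    return np.array([[k*c,k*s,0],[k*s,-k*c,0],[0,0,-1.]])
def wcloud():
    t=np.array(read_tcp_pos());R=np.array(read_tool_rot()); im,d=camera("wrist"); c=get_calibration("wrist"); H=np.array(c["hand_eye"])
    c2=dict(fx=c["fx"],fy=c["fy"],cx=c["cx"],cy=c["cy"],orientation=R@H[:3,:3],xyz=R@H[:3,3]+t)
    return im,d,cloud(d,c2),c2
E
python3 - <<'E'
from h import *
for fl in(0,1): print(ik([.462,-.239,.22],Rz(.2,fl)), ik([.53,.2,.05],Rz(.27,fl)))
q=[ik([.462,-.239,.22],Rz(.2,fl)) for fl in (0,1)]; fl=int(abs(q[1][5])<abs(q[0][5])); print(fl)
move_ptp([.462,-.239,.24],Rz(.2,fl))
im,d,P,c=wcloud(); np.savez("w1.npz",im=im,d=d,P=P); cv2.imwrite("pics/w1.png",im[:,:,::-1])
print(read_clock(),c["xyz"],c["orientation"])
m=(d>0)&(P[...,2]>.07)&(P[...,2]<.099)&(P[...,0]<.475)&(abs(P[...,1]+.239)<.04); q=P[m]
for a in np.arange(.40,.475,.01):
    s=q[(q[:,0]>=a)&(q[:,0]<a+.01)]; 
    if len(s): print(a.round(3),len(s),s.mean(0).round(4),((s[:,1].min()+s[:,1].max())/2).round(4),np.ptp(s[:,1]).round(4),s[:,2].max().round(4))
E
```

```text
[-6.72621131e-01 -4.81602682e-02  1.96486424e+00 -4.44089210e-16
  1.22488868e+00  6.98175195e-01] [ 1.81763874e-01  2.70338119e-01  1.96188589e+00 -4.44089210e-16
  9.09368645e-01  1.48256020e+00]
[-6.72621131e-01 -4.81602682e-02  1.96486424e+00 -4.44089210e-16
  1.22488868e+00 -2.44341746e+00] [ 1.81763874e-01  2.70338119e-01  1.96188589e+00 -4.44089210e-16
  9.09368645e-01 -1.65903245e+00]
0
3.2583 [ 0.52908809 -0.22458003  0.38341498] [[ 1.99625827e-01 -9.42505803e-01 -2.68015560e-01]
 [-9.79872188e-01 -1.92056893e-01 -5.44485550e-02]
 [-1.56156627e-04  2.73490331e-01 -9.61874739e-01]]
0.4 5 [ 0.409  -0.242   0.0911] -0.2421 0.0041 0.0933
0.41 205 [ 0.4154 -0.2485  0.0948] -0.2491 0.0247 0.0989
0.42 237 [ 0.425  -0.2474  0.0949] -0.2474 0.025 0.0985
0.43 237 [ 0.435  -0.2452  0.0949] -0.2454 0.0249 0.0986
0.44 245 [ 0.445  -0.2433  0.095 ] -0.2433 0.0246 0.0983
0.45 258 [ 0.455  -0.2418  0.0948] -0.2418 0.0255 0.0986
0.46 265 [ 0.465  -0.2395  0.0949] -0.2397 0.0254 0.0987
0.47 134 [ 0.4725 -0.2381  0.095 ] -0.2382 0.0242 0.0988
```

View pics/w1.png

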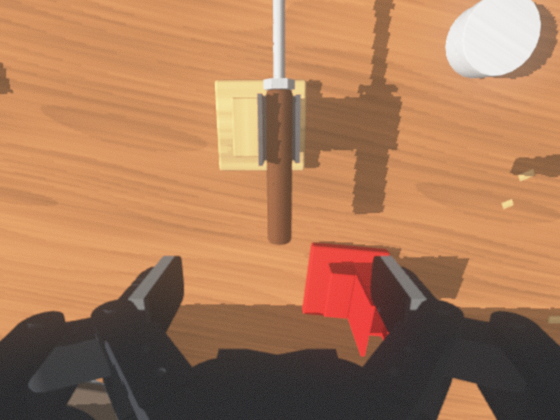

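The wrist view shows the handle end at (280,240), the hook at (280,130), and the red look-alike at (350,300) near the right finger. I'll check the clearance to it, then grasp and lift.

```bash
python3 - <<'E'
from h import *
f=np.load("top0.npz"); P=cloud(f["d"],get_calibration("top")); h=cv2.cvtColor(f["im"],cv2.COLOR_RGB2HSV)
m=(h[...,1]>200)&((h[...,0]<4)|(h[...,0]>176))&(h[...,2]>120)&(f["d"]>0)&(P[...,1]<-.2); q=P[m&(P[...,2]>.04)]
print("red high",q.min(0),q.max(0))
if q[:,0].max()>.448: raise SystemExit("red close")
R=Rz(.2)
movel([.4625,-.2402,.075],.1,R); grasp(); print("w",read_gripper_width(),read_gripper_force(),read_ft_force())
movel([.4625,-.2402,.16],.08); pause(.2)
print(read_clock(),read_gripper_width(),read_ft_force(),read_moment())
im,d,P,c=wcloud(); cv2.imwrite("pics/w2.png",im[:,:,::-1]); np.savez("w2.npz",im=im,d=d,P=P)
s=P[(d>0)&(P[...,2]>.12)&(P[...,0]>.53)&(P[...,2]<.25)&(abs(P[...,1]+.22)<.03)]
print(len(s)); 
if len(s): print(axis(s),s.max(0))
E
```

```text
Traceback (most recent call last):
ValueError: zero-size array to reduction operation minimum which has no identity
```

```bash
python3 - <<'E'
from h import *
f=np.load("top0.npz"); P=cloud(f["d"],get_calibration("top")); 
m=(f["d"]>0)&(P[...,1]<-.265)&(P[...,1]>-.42)&(P[...,0]>.25)&(P[...,0]<.5)
for z in(.01,.04):
    q=P[m&(P[...,2]>z)]; print("red high",z,q.min(0),q.max(0))
if q[:,0].max()>.448: raise SystemExit("red close")
R=Rz(.2)
movel([.4625,-.2402,.075],.1,R); grasp(); print("w",read_gripper_width(),read_gripper_force(),read_ft_force())
movel([.4625,-.2402,.16],.08); pause(.2)
print(read_clock(),read_gripper_width(),read_ft_force(),read_moment())
im,d,P,c=wcloud(); cv2.imwrite("pics/w2.png",im[:,:,::-1]); np.savez("w2.npz",im=im,d=d,P=P)
s=P[(d>0)&(P[...,2]>.12)&(P[...,0]>.53)&(P[...,2]<.25)&(abs(P[...,1]+.22)<.03)]
print(len(s)); 
if len(s): print(axis(s),s.max(0))
E
```

```text
red high 0.01 [ 0.28756832 -0.40583494  0.01000952] [ 0.48718275 -0.26503288  0.11084358]
red high 0.04 [ 0.31053755 -0.39408262  0.04024563] [ 0.37466688 -0.32201183  0.11084358]
w 0.02185185635378817 58.633646965026855 [-0.20267061  0.62839858  1.76747351]
7.0667 0.022098749441463547 [ 0.113975    0.19451461 -1.24240686] [-0.01811974  0.0952435   0.00193706]
6226
(array([ 0.5473763 , -0.22246276,  0.17796568]), array([-0.95801849, -0.26332958,  0.11339359])) [ 0.56984241 -0.20636286  0.18371126]
```

Held: the force reads −1.24 N, which is the gouge's weight. I'll lay it down on the free bench.

```bash
python3 - <<'E'
from h import *
R=Rz(.2)
movel([.4625,-.2402,.21],.15); move_ptp([.501,-.012,.16],R); print(read_clock(),read_gripper_width())
movel([.501,-.012,.03],.12); print(movel([.501,-.012,.0025],.03,force_limit=12),read_tcp_pos(),read_ft_force())
open_gripper(); pause(.3); movel([.501,-.012,.2],.2)
move_ptp([.47,-.02,.26],Rz(.2)); 
im,d,P,c=wcloud(); cv2.imwrite("pics/w3.png",im[:,:,::-1]); np.savez("w3.npz",im=im,d=d,P=P)
move_ptp([.47,.19,.26],Rz(.27)); print(read_clock())
im,d,P,c=wcloud(); cv2.imwrite("pics/w4.png",im[:,:,::-1]); np.savez("w4.npz",im=im,d=d,P=P,xyz=c["xyz"],o=c["orientation"])
E
python3 -c "
import cv2,numpy as np
cv2.imwrite('pics/w34.png',cv2.resize(np.hstack([cv2.imread('pics/w3.png'),cv2.imread('pics/w4.png')]),(800,300)))"
```

```text
8.5417 0.021903526602113938
False [ 0.50126476 -0.01203206  0.0026323 ] [ 0.52511923  0.28924908 -0.80556183]
14.1917
```

View pics/w34.png

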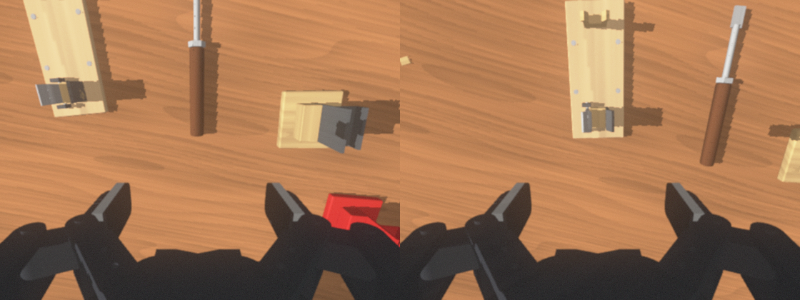

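The left half (gouge view) shows the gouge lying flat at (197,90). The right half shows the cradle with its notch at (597,15), clip at (598,120), and the base running from (570,0) to (625,137). Next: fit the axes of both.

```bash
python3 - <<'E'
from h import *
f=np.load("w3.npz"); P=f["P"]; d=f["d"]
b=np.median(P[(d>0)&(abs(P[...,0]-.55)<.02)&(abs(P[...,1]-.06)<.02)][:,2]); print("bench",b)
m=(d>0)&(P[...,2]>b+.008)&(P[...,2]<.04)&(P[...,0]>.43)&(P[...,0]<.60)&(abs(P[...,1]+.005)<.05); q=P[m]
pts=[]
for a in np.arange(.44,.60,.02):
    s=q[(q[:,0]>=a)&(q[:,0]<a+.02)]
    if len(s)>10: print(a.round(3),len(s),s.mean(0).round(4),np.ptp(s[:,1]).round(4)); pts.append(s.mean(0))
print("xmin",q[:,0].min())
f=np.load("w4.npz"); P=f["P"]; d=f["d"]
b=np.median(P[(d>0)&(abs(P[...,0]-.55)<.02)&(abs(P[...,1]-.10)<.015)][:,2]); print("bench",b)
R=(d>0)&(P[...,1]>.12)&(P[...,1]<.30)&(P[...,0]>.41)&(P[...,0]<.70)
m=R&(P[...,2]>b+.009)&(P[...,2]<b+.019); n,l,st,_=cv2.connectedComponentsWithStats(m.astype(np.uint8)); i=1+st[1:,4].argmax()
q=P[l==i]
(cx,cy),wh,an=cv2.minAreaRect((q[:,:2]*1000).astype(np.float32)); print("base",cx,cy,wh,an)
# edges by slices in rotated frame
yaw=np.deg2rad(an if an<45 else an-90); 
for _ in range(2):
    e=np.array([np.cos(yaw),np.sin(yaw)]);n_=np.array([-e[1],e[0]]); x=q[:,:2]@e;y=q[:,:2]@n_
    C=[]
    for a in np.arange(x.min()+.01,x.max()-.02,.01):
        s=y[(x>=a)&(x<a+.01)]; lo,hi=np.percentile(s,1),np.percentile(s,99)
        if .08<hi-lo<.1: C.append((a+.005,(lo+hi)/2,hi-lo))
    C=np.array(C); k=np.polyfit(C[:,0],C[:,1],1); yaw+=k[0]
print("yaw",yaw,"x range",x.min(),x.max(),"centre y",np.median(C[:,1]),C[:,2].mean())
e=np.array([np.cos(yaw),np.sin(yaw)]);n_=np.array([-e[1],e[0]])
m=R&(P[...,2]>b+.024); n,l,st,_=cv2.connectedComponentsWithStats(m.astype(np.uint8))
for i in range(1,n):
    if st[i,4]>40:
        q=P[l==i]; x=q[:,:2]@e; y=q[:,:2]@n_; print(st[i,4],"x",x.min(),x.max(),"y",y.min(),y.max(),"z",q[:,2].min()-b,q[:,2].max()-b)
        # height map: median z per y-bin
        for a in np.arange(y.min(),y.max(),.003):
            s=q[(y>=a)&(y<a+.003)]; xs=x[(y>=a)&(y<a+.003)]
            print("   ",(a+.0015).round(4),len(s),np.percentile(s[:,2]-b,[10,50,90]).round(3),xs.min().round(3),xs.max().round(3))
x0=.5*(cx*e[0]+cy*e[1])/500; print("base centre along",(cx*e[0]+cy*e[1])/1000,"across",(cx*n_[0]+cy*n_[1])/1000)
im=cv2.imread("pics/w4.png"); cv2.imwrite("pics/w4c.png",cv2.resize(im[0:210,200:360],(600,788))[:600])
E
```

```text
bench 0.0007166972638566194
0.44 163 [ 0.4545 -0.02    0.022 ] 0.0242
0.46 314 [ 0.4701 -0.0175  0.022 ] 0.0265
0.48 323 [ 0.4901 -0.0135  0.0221] 0.0263
0.5 335 [ 0.5102 -0.0094  0.0221] 0.0271
0.52 364 [ 0.5301 -0.005   0.0219] 0.0269
0.54 391 [ 0.5501 -0.0015  0.0216] 0.0276
0.56 402 [0.5701 0.0025 0.0218] 0.0273
0.58 404 [0.5895 0.0063 0.0217] 0.0285
xmin 0.4475307475349639
bench 0.000720027073709606
base 546.932373046875 214.0644073486328 (215.28793334960938, 90.1275634765625) 16.938600540161133
yaw 0.2940353074858951 x range 0.47779506835838126 0.6930813469717777 centre y 0.0462739715402443 0.08826086281924488
741 x 0.653747272229787 0.6667325079588622 y 0.026904719259061353 0.0662566200766876 z 0.024137409597891513 0.06073819625318222
    0.0284 47 [0.054 0.057 0.058] 0.654 0.666
    0.0314 75 [0.034 0.058 0.059] 0.654 0.666
    0.0344 69 [0.034 0.053 0.056] 0.654 0.666
    0.0374 56 [0.034 0.04  0.05 ] 0.654 0.666
    0.0404 52 [0.032 0.04  0.041] 0.654 0.667
    0.0434 49 [0.036 0.04  0.041] 0.654 0.666
    0.0464 48 [0.03  0.04  0.041] 0.654 0.666
    0.0494 45 [0.032 0.04 
[... 3412 characters left out ...]
0.34  0.344] 0.503 0.523
    0.0834 693 [0.334 0.339 0.341] 0.5 0.523
    0.0864 488 [0.321 0.336 0.339] 0.497 0.522
    0.0894 2486 [0.279 0.298 0.325] 0.493 0.519
    0.0924 942 [0.288 0.315 0.33 ] 0.493 0.519
    0.0954 590 [0.298 0.32  0.327] 0.492 0.519
    0.0984 836 [0.297 0.323 0.325] 0.493 0.519
    0.1014 879 [0.294 0.324 0.326] 0.494 0.518
    0.1044 2053 [0.324 0.342 0.347] 0.497 0.518
    0.1074 2655 [0.323 0.329 0.34 ] 0.493 0.519
    0.1104 1461 [0.323 0.329 0.337] 0.493 0.52
    0.1134 1017 [0.323 0.329 0.335] 0.496 0.52
    0.1164 466 [0.324 0.329 0.332] 0.496 0.519
    0.1194 146 [0.322 0.326 0.329] 0.497 0.518
base centre along 0.5854986624045341 across 0.04636709504280725
```

The cradle fit agrees across base, clip and notch: origin 0.588 along, 0.0465 across, yaw 0.2945, with floors at 33 and 40 mm as given. The gouge origin is at about (0.562, 0.001), yaw 0.197. Next: regrasp at x = −26 mm, carry it over, and check the alignment from near.

```bash
cat >> h.py <<'E'
CY=.2945; e=np.array([np.cos(CY),np.sin(CY)]); n=np.array([-e[1],e[0]])
def cr(x,y,z): return np.r_[(.588+x)*e+(.0458+y)*n,z]   # cradle frame -> world TCP (0.7 mm camera bias removed)
def tocr(P): return np.stack([P[...,:2]@e-.588,P[...,:2]@n-.0465,P[...,2]-.0007],-1)
def shank():
    im,d,P,c=wcloud(); Q=tocr(P); zt=read_tcp_pos()[2]+.0095
    for a in (-85,-70,-55,45,60,75,90,105):
        s=Q[(d>0)&(abs(Q[...,0]-a/1000)<.006)&(abs(Q[...,1])<.012)&(Q[...,2]>zt-.010)&(Q[...,2]<zt+.03)]
        if len(s)>5: print(a,len(s),"y",s[:,1].mean().round(4),"ztop",np.percentile(s[:,2],95).round(4),"w",np.ptp(s[:,1]).round(4))
    return im
E
python3 - <<'E'
from h import *
move_ptp([.5362,-.004,.12],Rz(.197)); movel([.5362,-.004,.0025],.1)
grasp(); print(read_gripper_width(),read_gripper_force()); movel([.5362,-.004,.14],.12)
move_ptp(cr(-.026,0,.14),Rz(CY)); movel(cr(-.026,0,.085),.1); pause(.2)
print(read_clock(),read_gripper_width(),read_ft_force(),read_tcp_pos())
im=shank(); cv2.imwrite("pics/w5.png",im[:,:,::-1])
E
```

```text
0.021719669795577812 58.85533690452576
20.2 0.021840721102653858 [ 1.06188898 -0.73761584  0.68032511] [0.52521716 0.20710312 0.08600619]
-70 53 y 0.0003 ztop 0.1029 w 0.0236
-55 1055 y -0.0 ztop 0.1072 w 0.024
45 791 y -0.0004 ztop 0.1007 w 0.0098
60 846 y -0.0004 ztop 0.1007 w 0.0098
75 975 y -0.0003 ztop 0.1008 w 0.01
```

View pics/w5.png

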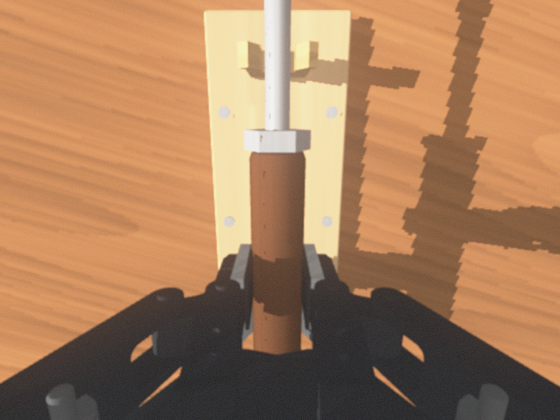

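The wrist view shows the shank at (278,60) centred over the notch (277,55), and the bolster front at row 131. The gouge is level and on the axis to within 0.4 mm. I'll check the bolster's position along the axis, then press in.

```bash
python3 - <<'E'
from h import *
im,d,P,c=wcloud(); Q=tocr(P); m=(d>0)&(abs(Q[...,1])>.007)&(abs(Q[...,1])<.011)&(Q[...,2]>.094)&(Q[...,2]<.112)&(Q[...,0]<.06)
xm=np.percentile(Q[m][:,0],99.5); dx=.038-xm; print("bolster front",xm,"dx",dx)
if abs(dx)>.008: raise SystemExit("check")
x=-.026+dx
movel(cr(x,0,.085),.05); print(movel(cr(x,0,.05),.06,force_limit=45),read_tcp_pos()[2],read_ft_force())
print(movel(cr(x,0,.0350),.03,force_limit=50),read_tcp_pos(),read_ft_force(),read_moment(),read_clock())
shank()
E
```

```text
bolster front 0.03723242880963675 dx 0.0007675711903632476
False 0.049463761149155044 [ 1.03224586 -3.23369263 -3.15088438]
False [0.52538693 0.20744548 0.0357834 ] [-2.23492827 -4.18345807  5.64462334] [-0.549861    0.31220781  0.10571742] 21.9333
-70 25 y -0.0097 ztop 0.0527 w 0.0202
-55 1125 y 0.0006 ztop 0.0573 w 0.0239
45 778 y 0.0001 ztop 0.0507 w 0.0098
60 931 y 0.0002 ztop 0.0507 w 0.0238
75 2076 y 0.0001 ztop 0.0535 w 0.024
```

Both ends now read an axis height of about 45 mm, so it's home. I'll release it, retreat and verify.

```bash
python3 - <<'E'
from h import *
open_gripper(); pause(.3); p=read_tcp_pos(); movel([p[0],p[1],.16],.12); move_ptp(cr(-.12,0,.28),Rz(CY)); pause(.2); print(read_clock(),read_ft_force())
im,d,P,c=wcloud(); cv2.imwrite("pics/w6.png",im[:,:,::-1]); Q=tocr(P)
for a in (-105,-95,-50,-30,0,20,45,55,90,105):
    s=Q[(d>0)&(abs(Q[...,0]-a/1000)<.004)&(abs(Q[...,1])<.014)&(Q[...,2]>.040)&(Q[...,2]<.08)]
    if len(s)>5: print(a,len(s),"y",s[:,1].mean().round(4),"ztop",np.percentile(s[:,2],95).round(4),"w",np.ptp(s[:,1]).round(4))
for lab,y0,y1 in(("jaw",.008,.03),("prong",-.03,-.011)):
  for z0 in(.050,.056,.062,.068):
    s=Q[(d>0)&(abs(Q[...,0]+.072)<.014)&(Q[...,1]>y0)&(Q[...,1]<y1)&(abs(Q[...,2]-z0-.003)<.003)]
    if len(s): print(lab,z0,len(s),"y",s[:,1].min().round(4),s[:,1].mean().round(4),s[:,1].max().round(4))
m=(d>0)&(abs(Q[...,1])>.007)&(abs(Q[...,1])<.011)&(Q[...,2]>.045)&(Q[...,0]<.06)&(Q[...,0]>0); print("bolster",np.percentile(Q[m][:,0],99.5))
f=np.load("w4.npz"); Q=tocr(f["P"]);d=f["d"]
for z0 in(.050,.056,.062,.068):
    s=Q[(d>0)&(abs(Q[...,0]+.072)<.014)&(Q[...,1]>.008)&(Q[...,1]<.03)&(abs(Q[...,2]-z0-.003)<.003)]; print("jaw before",z0,s[:,1].min().round(4),s[:,1].mean().round(4),s[:,1].max().round(4))
E
```

```text
24.9667 [ 0.76702475 -0.46929806  0.38314508]
-105 137 y 0.0003 ztop 0.0574 w 0.0225
-95 139 y 0.0003 ztop 0.0572 w 0.0223
-50 160 y 0.0001 ztop 0.0573 w 0.024
-30 166 y 0.0002 ztop 0.0573 w 0.0237
0 183 y 0.0001 ztop 0.0575 w 0.023
20 177 y 0.0002 ztop 0.0575 w 0.0226
45 77 y 0.0007 ztop 0.0506 w 0.0084
55 86 y 0.0001 ztop 0.0509 w 0.0094
jaw 0.05 13 y 0.0086 0.0088 0.0097
jaw 0.056 186 y 0.0086 0.0126 0.0165
jaw 0.062 88 y 0.016 0.0182 0.0237
jaw 0.068 93 y 0.0192 0.0216 0.0237
prong 0.05 17 y -0.0149 -0.0139 -0.0137
prong 0.056 74 y -0.0171 -0.0155 -0.0137
prong 0.062 100 y -0.0252 -0.0192 -0.0167
prong 0.068 106 y -0.0252 -0.0225 -0.0199
bolster 0.03772663117487525
jaw before 0.05 0.0085 0.0088 0.0092
jaw before 0.056 0.0085 0.0127 0.0166
jaw before 0.062 0.0159 0.018 0.0203
jaw before 0.068 0.0189 0.0215 0.0236
```

View pics/w6.png

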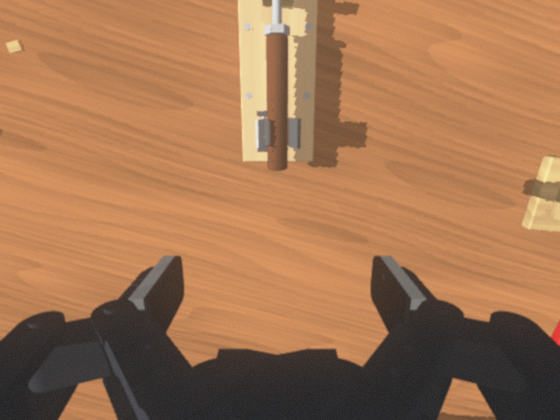

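The gouge sits in the clip at (278,132), on the axis. Its height is 45 mm, and the jaw is in the same place as when it was closed before. I'll hand the job in.

```bash
python3 -c "
from station import *
print(close_job())"
```

```text
the job is handed in; nothing more can be done
None
```

The gouge was lifted off its hook, laid on the bench and let go, then pressed home in the honing cradle with the jaw closed over it; the job is handed in at about 25 s of the 54 s allowed, with no verdict returned.

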